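# Snap the cover onto the sprung relay box

## Robot

A 7-joint arm with a two-finger parallel gripper is mounted at the origin on the work surface. World frame = base frame: x ahead of the robot, y to its left, z up, the work surface at z = 0. Lengths are in mm, angles in rad, forces in N, time in s.
With the tool pointing down it reaches from about 400 to 875 mm from the base axis. Payload 4.4 kg.
Tool frame: the origin (TCP) lies midway between the tips of the shut fingers; the grasp point (between the pads) lies 19 mm behind it (ctrl.grip_point_offset is the distance from the TCP to the grasp point, in mm); z points along the fingers, x is the direction in which the jaws open and shut, and the axes are right-handed (so a half turn about z gives the same grasp; the last joint's range is limited). The gripper opens to 85 mm and grips with 20 to 120 N. Pads are 22 mm wide; open, the fingers measure 114 mm over their backs; the gripper's body (76 mm by 85 mm) begins 54 mm behind the grasp point. The pads swing forward as they close: fully open they stand 13 mm farther back than shut.
Start: joints at [-1.274, 0.628, 0.038, 1.517, -0.027, 0.996, -0.02], TCP at [230.658, 607.713, 231.313] pointing down, gripper open.
Joint ranges: [-3.06, 3.06], [-0.37, 2.12], [-1.25, 1.32], [0.18, 2.47], [-1.1, 4.24], [0.23, 1.98], [-2.94, 2.94]. Speed limits (rad/s): [2.57, 2.57, 3.14, 3.14, 3.14, 3.14, 3.14].

## Interface

Orientations are given as [roll, pitch, yaw] about the fixed x, y, z axes, in that order (R = Rz(yaw) Ry(pitch) Rx(roll)).
In Python, from cell import ctrl, viewer gives the robot as it stands.
- The arm moves only by the tool apply_moves, never from a script. Its argument "series" is a list that holds one entry, the list of rows, each a list of 6 numbers: the shift along the tool's x, y, z normalised to -1 to 1, where 1 is 50 mm, then the turn, a rotation vector about the tool's x, y, z normalised to -1 to 1, where 1 is 6 degrees. In form: [[[tx, ty, tz, rx, ry, rz], ...]]. A call has exactly 5 rows; each row shifts and turns the commanded pose from where the row before left it, along the tool's axes as they then stand; what a row does not reach is not made up. A row lasts 1/8 s, in which the tool goes at most 62.5 mm and 10.7 degrees, less where a joint would pass 70% of its speed; a pose out of reach is approached as far as the arm can. A call with a number of a shift or a turn outside -1 to 1 is refused whole. A call with a gripper value outside its range is refused whole. "claw" is the gripper command: -1 is shut, 1 is fully open, values between are in proportion, set as the call begins (left out, the last holds). The fingers move at their own pace and stop on an object; the grip force is fixed at half the most. Time passes only in rows, so rows that do not move let the fingers close, or fill a call up. It gives the time, the measured TCP pose, the force and the opening at its end, in the units of the state.
- ctrl.read_state(): the state, without advancing time (a new reading comes with each control period).
- viewer.get_image(name): name is "scene" or "top" or "wrist"; returns the picture (420x560x3 uint8, blue, green, red); there is no depth.
- viewer.camera_info(name): a dict with "K" (3x3 intrinsics, pixels), "R" (3x3) and "t" (3): a world point X has camera coordinates R X + t. Camera axes: x right, y down, z forward; pixel columns grow to the right and rows downward; lengths in mm; the calibration is good to about 2 mm. A picture is of the moment at which its call begins: read the wrist's pose just before it. camera_info takes no time and is no camera call; for the wrist camera it gives the pose at the moment of the call.
- ctrl.finish_job(): hands the job in, once; it reports no verdict.
Trained networks look in the newest picture that a camera, given by its name, has taken for a name from the list of things; names that differ only in an ending like _2 or _b are one class to them, and where a whole thing is asked for, a point or a joint stands for the part that bears it (a point fixed in the world has none). Each returns a list of dicts, best first, with "score" (0 to 1); they miss things now and then, are a little off and sometimes report something else, mostly with a low value. They report only what shows in the picture. A call takes as long as a camera call. They do not tell look-alikes from the thing itself.
- viewer.find_in(camera, label): "location" ([column, row] as shares, 0 to 1, of the picture: columns of its width, rows of its height, amid what is visible of it).
The state is a dict: "clock": time; "qpos": joint angles; "qd": joint speeds; "tau": joint torques, N m; "eef_pos": TCP position; "tool_rot": TCP orientation; "force": force on the tool from outside, world axes, zero at the start; "torque": the same for the moment, N m; "width": finger opening in mm.
Only numpy, scipy, OpenCV 4.12 (cv2) and the standard library are available. Lean on these libraries where they do the work, as an engineer would, in place of code of your own. Each camera call takes 0.05 s, during which the arm holds its last target. There are 200 camera calls.

## Task

Pick up the grey clip-on cover by its grip bar, set it square over the open relay box and press it straight down until the clip arms at both ends have snapped under the box's rim and the cover sits fully home, then let go of it. The box rides on soft springs and gives way under your hand, so press until you feel the snap, and never drive the box close to the end of its 16 mm of spring travel. Leave the tray, the wrench and the can where they are.

Things in the scene. Friction and masses are not known exactly. Their poses are not given: they have to be found in the camera images.
- cover: Grey plastic cover upright on the bench, 116 mm long (x, over the clip arms), 84 mm wide (y), about 155 g. Origin: centre of its underside, level with the feet of the two side skirts it stands on; z up. Half a turn about z makes no difference. The skirts (4 mm thick, 84 mm long, on the long sides) have a clear gap of 74 mm between them. Top plate's upper face at 44 mm.
- cover_grip (a point): Middle of the top of the cover's grip bar, 72 mm above the cover's origin. The bar is 64 mm long (cover's x), 16 mm wide (y) and stands 28 mm high on the middle of the top plate: take it from above across its width.
- cover_seat (a point): Point on the cover's vertical centre line, 22 mm above its origin: the plane of the two end walls' lower edges, which rest on the box's rim when the cover is home. Its axes are the cover's.
- clip_a (a joint): Rigid clip arm hanging at the cover's +x end, hinged at the top plate and sprung inward; rad, 0 = at rest, grows as it bends outward (stop 0.3). The apex of its V-shaped inward nose is 7.9 mm below cover_seat, 51 mm from the cover's centre. It bends out about 0.1 rad to pass the rim and springs back to near 0 once snapped under it.
- clip_b (a joint): The same clip arm at the cover's -x end.
- fixture: Steel plate 130 x 96 x 8 mm, fixed to the bench, that carries the open aluminium relay box on springs. Box 100 x 69 mm outside (70 mm over the rim), 45 mm deep. Origin: centre of the plate's underside, on the bench; x along the long side of plate and box, z up. Half a turn makes no difference.
- box_rim (a point): Centre of the box's mouth, in the plane of its rim's top, 71 mm above the bench when unpressed; moves with the box, x along its long side. Rim rounded on top. On both short ends a 6 mm thick bead stands out to 54 mm from the centre: the clips snap under it. Cover home: cover_seat coincides with box_rim. Skirts pass the rim (2 mm to spare a side) from 22 mm above that.
- box (a joint): Sink of the box on its soft springs; m, 0 = at rest (top), hard stop at 0.016; must never exceed 0.0145 (about 22 N of push). Clips meet the beads with cover_seat about 11 mm above box_rim and pass at about 5 mm; this takes 9 to 19 N, not the same each time, so the box sinks well before they give; each clip gives with a sudden drop of the push, maybe one after the other. Some 6 N then beds the cover.
- tray: Bystander: black open parts tray, 110 x 90 x 32 mm, with screws in it. Origin: centre of its underside.
- wrench: Bystander: wrench lying on the bench, 180 mm long. Origin: under its middle.
- can: Bystander: upright steel can, 54 mm diameter, 130 mm high. Origin: centre of its underside.
Things that resemble listed ones, but are neither listed nor needed, are in the scene too. What is shaped like the cover but turquoise or yellow is not meant. What is shaped like the fixture but green is not meant.

How it is judged (in metres and radians):
On the way, in this order (a step that is already met when the one before it is completed fails the run):
1. the cover is lifted clear of the bench (height (world z) of cover above 0.03 m), for 0.2 s.
2. the cover is pressed home on the rim with both clips snapped under it (z of cover_seat in the frame of box_rim between -0.002 and 0.002 m and horizontal distance between cover_seat and box_rim below 0.004 m and angle between the x axis of cover and the x axis of box_rim, either way round below 0.06 rad and angle between the z axis of cover and the z axis of box_rim, either way round below 0.04 rad and value of joint each of clip_a, clip_b below 0.06 rad), for 0.2 s.
At the end, for the whole second after the job is handed in: The cover is at rest, home on the box: cover_seat within 2 mm of the rim plane and 4 mm sideways of its centre, parallel within 0.06 rad, level within 0.04 rad, both clip arms sprung back (below 0.06 rad), and the box back up within 4 mm of the top of its spring travel (all of step 2 and value of joint box below 0.004 m and linear speed of cover below 0.01 m/s); the robot touches nothing.
It fails at once if the box is pushed more than 14.5 mm down on its springs (value of joint box above 0.0145 m).
It fails at once if the tray, the wrench or the can is moved more than 20 mm (distance of any of tray, wrench, can from where it was at the start of the episode above 0.02 m).
It also fails if it takes over 58 s, if anything falls off the work surface, if the arm or the gripper's body presses on something with over 40 N, if the wrist force passes 120 N, or if a joint passes its speed limit or range.

## Working session

There is one attempt and no reset: what is moved stays moved. The work goes in short steps, Python scripts to look and compute and a tool call to move; the robot and the scene stay as the last step left them, time stands still between calls to the robot, and variables do not carry over. Pictures are saved under pics/ and viewed, about 8 in all and at most 12, crops included, and the job is handed in when it is done.

Besides the shell and the picture viewer there is one more tool, called after "Call:" as name(argument=value, ...) on one line, values as JSON. apply_moves: Moves the arm, as the interface text tells. Scaled input: -1 to 1 covers 50 mm each way for a shift and 6 degrees each way for a turn. Its arguments: {"type":"object","properties":{"series":{"type":"array","items":{"type":"array","items":{"type":"array","items":{"type":"number"}}}},"claw":{"type":"number"}},"required":["series"]}

```bash
mkdir -p pics; ls
python3 - <<'E'
from cell import ctrl, viewer
import cv2
for n in("scene","top"):
    im=viewer.get_image(n); cv2.imwrite(f"pics/{n}0.png",im)
    c=viewer.camera_info(n); print(n,c["K"],c["R"],c["t"])
    for l in("cover","fixture","tray","can","wrench"):
        print(l,[( [round(a) for a in (d["location"][0]*560,d["location"][1]*420)],round(d["score"],2)) for d in viewer.find_in(n,l)])
s=ctrl.read_state();print(s, ctrl.grip_point_offset)
E
```

```text
pics
scene [[526.62345228   0.         273.76656404]
 [  0.         526.62345228 216.0833732 ]
 [  0.           0.           1.        ]] [[-0.24571788  0.96927067  0.01170878]
 [ 0.83740291  0.21834142 -0.50108222]
 [-0.48824081 -0.11331989 -0.86532047]] [ 222.02978175 -432.21762082 1762.83756145]
cover [([147, 191], 0.87), ([210, 201], 0.83), ([194, 252], 0.57)]
fixture [([339, 168], 0.82)]
tray []
can [([363, 299], 0.8)]
wrench [([238, 285], 0.83)]
top [[434.05233893   0.         278.75810024]
 [  0.         434.05233893 205.35408449]
 [  0.           0.           1.        ]] [[ 0.01700952 -0.99942987 -0.02916528]
 [-0.98130803 -0.01109457 -0.19212353]
 [ 0.19169042  0.03188805 -0.98093727]] [-65.02276839 588.87485397 856.55526124]
cover [([392, 225], 0.96), ([371, 152], 0.88), ([465, 217], 0.88)]
fixture [([243, 216], 0.94), ([227, 326], 0.82)]
tray [([123, 229], 0.8)]
can [([159, 132], 0.73)]
wrench [([314, 138], 0.72)]
{'clock': 0.6, 'qpos': array([-1.27381198,  0.62838734,  0.03849037,  1.517389  , -0.02700167,
        0.99631237, -0.01999239]), 'qd': array([ 0.00068039, -0.00079338, -0.00020461, -0.00047274,  0.00129493,
       -0.00028371, -0.00065721]), 'tau': array([-7.45507587e-04, -5.62977004e+01,  1.22512266e+00, -1.93698192e+01,
        1.10484232e-02,  1.81564563e-03, -5.59509132e-06]), 'eef_pos': array([230.64569809, 607.72051901, 231.32498549]), 'tool_rot': array([-3.14154810e+00, -2.10507804e-05,  1.20800172e+00]), 'force': array([-0.71251478, -0.32688705, -0.42795343]), 'torque': array([-0.02310466,  0.00056739, -0.02313438]), 'width': 85.45351589422202} 18.700000000000003
```

Run:
```python
import cv2
im=cv2.imread("pics/top0.png"); cv2.imwrite("pics/top0b.png",cv2.resize(im,(800,600),interpolation=cv2.INTER_CUBIC))
```

```text
(no output)
```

View pics/top0b.png

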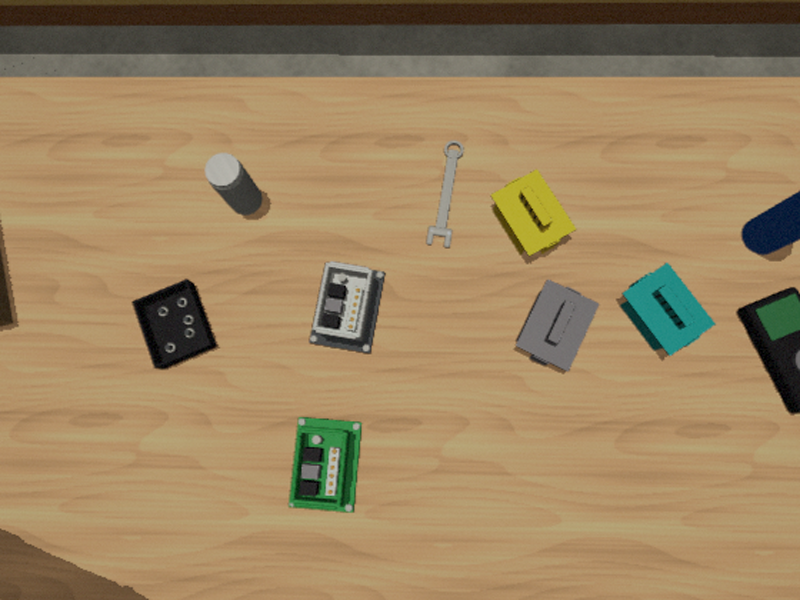

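View pics/scene0.png

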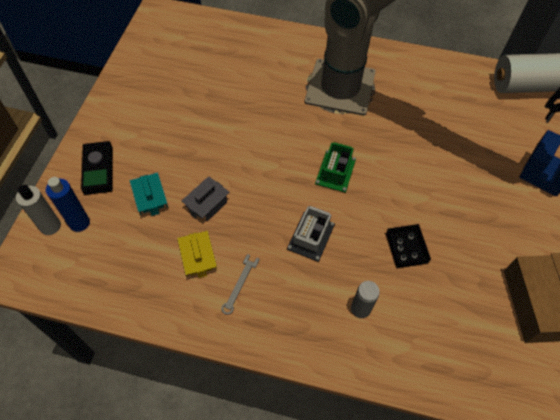

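The top picture has three candidates (800-px coordinates): grey at (557,326), turquoise at (667,308) and yellow at (533,213). Grey is the one described. For the fixture, the grey-plated one at (347,307) is right, not the green one at (326,465). Next I work out rough positions.

```bash
cat > h.py <<'E'
import numpy as np, cv2
from cell import ctrl, viewer
from scipy.spatial.transform import Rotation as Rn
def ray(c,uv,z):
    K,R,t=map(np.array,(c["K"],c["R"],c["t"]))
    d=R.T@np.linalg.solve(K,[*uv,1.]); o=-R.T@t
    return o+d*(z-o[2])/d[2]
def proj(c,P):
    K,R,t=map(np.array,(c["K"],c["R"],c["t"]))
    p=(np.atleast_2d(P)@R.T+t)@K.T
    return p[:,:2]/p[:,2:]
def tool():
    s=ctrl.read_state(); return np.array(s["eef_pos"]),Rn.from_euler("xyz",s["tool_rot"]).as_matrix(),s
def go(target,yaw):
    """shift in tool axes (units of 50mm) and turn about tool z (units 6deg) to target TCP with tool down"""
    p,R,s=tool(); d=R.T@(np.array(target)-p)/50
    Rt=Rn.from_euler("xyz",[np.pi,0,yaw]).as_matrix()
    r=np.degrees(Rn.from_matrix(R.T@Rt).as_rotvec())/6
    print("shift",d.round(3),"turn",r.round(3))
E
python3 - <<'E'
from h import *
c=viewer.camera_info("top")
for n,z,ps in(("bar",72,[(572,302),(555,341)]),("plate",44,[(552,281),(598,294),(566,371),(517,344)]),("rim",71,[(328,263),(374,268),(362,342),(315,336)]),("tray",32,[(175,324)]),("can",130,[(223,169)])):
    q=[ray(c,(np.array(p)+.5)*.7-.5,z)[:2].round(1) for p in ps];print(n,q,np.mean(q,0))
w=viewer.camera_info("wrist");p,R,s=tool();print((-np.array(w["R"]).T@w["t"]-p)@R, np.array(w["R"])@R, w["K"])
E
```

```text
bar [array([ 577.2, -305.7]), array([ 520.8, -279.8])] [ 549.   -292.75]
plate [array([ 613.7, -284.4]), array([ 594.8, -351.3]), array([ 480.9, -300.4]), array([ 519. , -230.7])] [ 552.1 -291.7]
rim [array([631.4,  47. ]), array([624.5, -20.8]), array([515.8,  -6.3]), array([523.5,  61.5])] [573.8   20.35]
tray [array([543.7, 281.6])] [543.7 281.6]
can [array([752.5, 192.9])] [752.5 192.9]
[  -1.06339649  -65.99468207 -142.40396362] [[ 9.99999532e-01  8.57980754e-04 -4.46845362e-04]
 [-9.44961668e-04  9.65221263e-01 -2.61432631e-01]
 [ 2.07000479e-04  2.61432931e-01  9.65221622e-01]] [[374.6658115    0.         285.15802907]
 [  0.         374.6658115  206.34293501]
 [  0.           0.           1.        ]]
```

Run:
```python
from h import *
go([574,20,200],1.43)
p,R,s=tool(); print((R.T@(np.array([574,20,200])-p)).round(1))
```

```text
shift [-8.552 10.592  0.626] turn [-0.   -0.   -2.12]
[-427.6  529.6   31.3]
```

Call:
apply_moves(series=[[[-0.57,0.7,0.04,0,0,0],[-0.57,0.7,0.04,0,0,0],[-0.57,0.7,0.04,0,0,0],[-0.57,0.7,0.04,0,0,0],[-0.57,0.7,0.04,0,0,0]]], claw=1)

```text
clock: 1.23
eef_pos: [344.5, 411.2, 221.5]
tool_rot: [3.141, -0.001, 1.208]
force: [0.9, 0.2, 0.3]
width: 85.3
```

Call:
apply_moves(series=[[[-0.57,0.7,0.04,0,0,0],[-0.57,0.7,0.04,0,0,0],[-0.57,0.7,0.04,0,0,0],[-0.57,0.7,0.04,0,0,0],[-0.57,0.7,0.04,0,0,0]]])

```text
clock: 1.85
eef_pos: [457.6, 215.9, 211.5]
tool_rot: [3.141, -0.001, 1.208]
force: [0.3, 0.6, 0.1]
width: 85.6
```

Call:
apply_moves(series=[[[-0.57,0.7,0.04,0,0,0],[-0.57,0.7,0.04,0,0,0],[-0.57,0.7,0.04,0,0,0],[-0.57,0.7,0.04,0,0,-0.9],[0,0,0,0,0,-0.9]]])

```text
clock: 2.48
eef_pos: [549.0, 55.9, 203.3]
tool_rot: [3.14, 0.002, 1.392]
force: [-0.3, 0.8, 0.2]
width: 85.7
```

Call:
apply_moves(series=[[[0,0,0,0,0,-0.3],[0,0,0,0,0,0],[0,0,0,0,0,0],[0,0,0,0,0,0],[0,0,0,0,0,0]]])

```text
clock: 3.1
eef_pos: [547.1, 61.0, 203.4]
tool_rot: [3.141, 0.0, 1.428]
force: [-0.4, 0.5, -0.2]
width: 85.3
```

Run:
```python
from h import *
p,R,s=tool(); print(p,s["tool_rot"],s["clock"],s["qpos"])
c=viewer.camera_info("wrist"); im=viewer.get_image("wrist"); import pickle; pickle.dump((c,im,p,R),open("box.pkl","wb"))
cv2.imwrite("pics/wbox.png",cv2.resize(im,(800,600),interpolation=cv2.INTER_CUBIC))
```

```text
[547.1115917   61.04251831 203.35050638] [3.14149446e+00 2.89604788e-05 1.42817952e+00] 3.1 [-0.15351029  0.51957122 -0.01281737  1.82914864  0.009014    0.79284368
  1.25721742]
```

View pics/wbox.png

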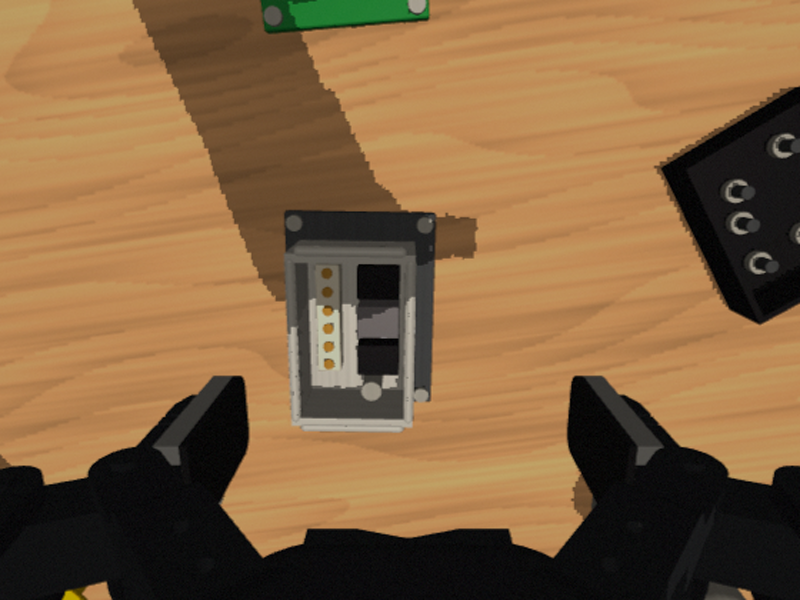

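The box shows at pixel (350,335) of 800, with its rim corners near (289,247), (412,244), (410,430) and (297,430). The green look-alike is at the top edge. I'll centre the tool over the box so any calibration bias matches the later cover view.

Run:
```python
from h import *
import pickle
c,im,p,R=pickle.load(open("box.pkl","rb"))
q=[ray(c,(np.array(a)+.5)*.7-.5,71) for a in((287,247),(414,243),(410,430),(294,430))]
print(np.round(q,1)); m=np.mean(q,0); print(m)
go([m[0],m[1],180],1.43)
```

```text
[[520.6   0.7  71. ]
 [527.9  66.2  71. ]
 [634.3  48.9  71. ]
 [624.8 -16.7  71. ]]
[576.90827243  24.76982044  71.        ]
shift [-0.632  0.693  0.466] turn [ 0.     0.    -0.018]
```

Call:
apply_moves(series=[[[-0.32,0.35,0.23,0,0,0],[-0.32,0.35,0.23,0,0,0],[0,0,0,0,0,0],[0,0,0,0,0,0],[0,0,0,0,0,0]]])

```text
clock: 3.78
eef_pos: [577.1, 24.6, 180.3]
tool_rot: [-3.141, -0.0, 1.429]
force: [-1.0, -0.5, 0.4]
width: 85.5
```

Run:
```python
from h import *
p,R,s=tool(); print(p,s["tool_rot"],s["clock"])
c=viewer.camera_info("wrist"); im=viewer.get_image("wrist"); import pickle; pickle.dump((c,im,p,R),open("box.pkl","wb"))
print(proj(c,[577,25,71]))
u,v=proj(c,[577,25,71])[0].round().astype(int); a=im[v-100:v+110,u-100:u+100]; print(u-100,v-100)
cv2.imwrite("pics/wbox2.png",cv2.resize(a,None,fx=2.8,fy=2.8,interpolation=cv2.INTER_CUBIC))
```

```text
[577.09797274  24.64313052 180.33675584] [-3.14134167e+00 -4.87148641e-04  1.42858824e+00] 3.775
[[286.98712177 203.41012209]]
187 103
```

View pics/wbox2.png

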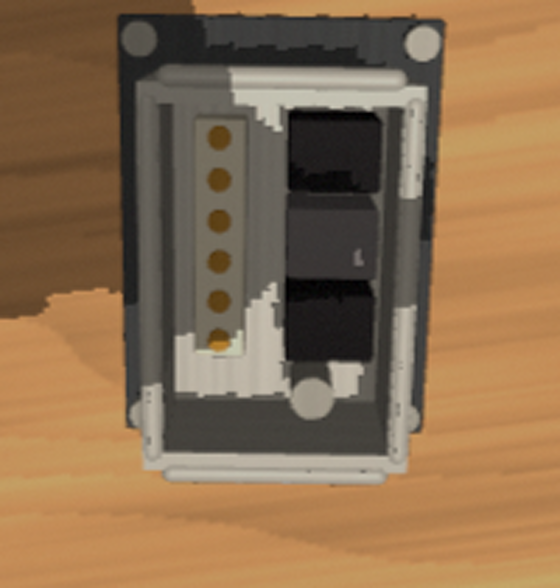

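```bash
cat >> h.py <<'E'
def meas(pk,off,s,pts,z,base=None):
    import pickle
    c,im,p,R=pickle.load(open(pk,"rb"))
    W=np.array([ray(c,(np.array(a)+.5)/s-.5+off,z) for a in pts]); return (W-p)@R, W
E
python3 - <<'E'
from h import *
for z in (71,68):
    T,W=meas("box.pkl",np.array([187,103]),2.8,[(137,95),(146,468),(428,92),(408,468),(155,68),(408,68),(165,483),(386,483)],z)
    print(z,T[:,:2].round(1).tolist())
E
```

```text
71 [[-33.8, -45.9], [-34.8, 49.9], [35.1, -46.6], [33.4, 50.0], [-29.3, -52.2], [30.2, -52.1], [-30.0, 54.2], [27.8, 54.3]]
68 [[-34.2, -45.7], [-35.2, 51.3], [35.5, -46.3], [33.9, 51.4], [-29.7, -52.0], [30.5, -52.0], [-30.3, 55.6], [28.2, 55.7]]
```

Box centre in tool axes is (0.0, +1.2) mm. The long axis is turned about +0.013 rad about tool z, and the measured sizes (69 × 107) match the given ones. Now on to the cover.

Run:
```python
from h import *
go([550,-292,181],1.117)
```

```text
shift [-6.348  0.36  -0.014] turn [-1.000e-03 -4.000e-03  2.977e+00]
```

Call:
apply_moves(series=[[[-0.8,0.045,0,0,0,0],[-0.8,0.045,0,0,0,0],[-0.8,0.045,0,0,0,0],[-0.8,0.045,0,0,0,0],[-0.8,0.045,0,0,0,0]]])

```text
clock: 4.45
eef_pos: [559.9, -176.1, 180.7]
tool_rot: [3.141, -0.0, 1.429]
force: [0.4, -0.7, 0.7]
width: 85.2
```

Call:
apply_moves(series=[[[-0.8,0.045,0,0,0,0],[-0.8,0.045,0,0,0,0],[-0.75,0.045,0,0,0,0.98],[0,0,0,0,0,1],[0,0,0,0,0,1]]])

```text
clock: 5.08
eef_pos: [549.8, -292.9, 180.6]
tool_rot: [3.141, -0.0, 1.112]
force: [-0.2, 1.2, -0.5]
width: 84.9
```

Call:
apply_moves(series=[[[0,0,0,0,0,0],[0,0,0,0,0,0],[0,0,0,0,0,0],[0,0,0,0,0,0],[0,0,0,0,0,0]]])

```text
clock: 5.7
eef_pos: [549.8, -292.7, 180.3]
tool_rot: [-3.142, -0.0, 1.116]
force: [0.1, -0.8, 0.5]
width: 85.2
```

Run:
```python
from h import *
p,R,s=tool(); print(p,s["tool_rot"],s["clock"])
c=viewer.camera_info("wrist"); im=viewer.get_image("wrist"); import pickle; pickle.dump((c,im,p,R),open("cov.pkl","wb"))
a=im[103:313,187:387]
cv2.imwrite("pics/wcov.png",cv2.resize(a,None,fx=2.8,fy=2.8,interpolation=cv2.INTER_CUBIC))
```

```text
[ 549.83122728 -292.68692252  180.30406338] [-3.14156295e+00 -5.03639295e-05  1.11611413e+00] 5.7
```

View pics/wcov.png

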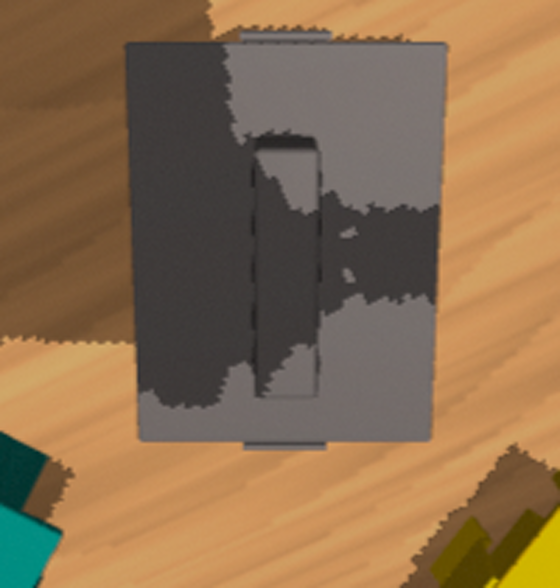

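This is the grey cover: the plate spans (125,43) to (431,440) and the bar top spans (256,150) to (318,397) in the crop. No other object sits next to the bar.

Run:
```python
from h import *
for z,pts in ((72,[(256,150),(320,150),(257,397),(319,397)]),(44,[(125,43),(447,43),(137,440),(431,440)]),(44,[(285,30),(285,450)])):
    T,W=meas("cov.pkl",np.array([187,103]),2.8,pts,z); print(z,T[:,:2].round(1).tolist(),T.mean(0).round(2))
```

```text
72 [[-5.7, -32.7], [9.6, -32.7], [-5.8, 30.1], [9.9, 30.1]] [  1.99  -1.31 108.3 ]
44 [[-40.0, -56.8], [43.3, -56.7], [-40.8, 53.9], [43.4, 54.0]] [  1.49  -1.37 136.3 ]
44 [[1.4, -60.0], [1.6, 57.1]] [  1.5   -1.46 136.3 ]
```

Call:
apply_moves(series=[[[0.034,-0.027,0.6,0,0,0],[0,0,0.7,0,0,0],[0,0,0.7,0,0,0],[0,0,0.45,0,0,0],[0,0,0.2,0,0,0]]])

```text
clock: 6.38
eef_pos: [548.7, -290.3, 46.4]
tool_rot: [-3.139, -0.0, 1.116]
force: [0.3, -0.4, -0.8]
width: 85.2
```

Call:
apply_moves(series=[[[0,0,0,0,0,0],[0,0,0,0,0,0],[0,0,0,0,0,0],[0,0,0,0,0,0],[0,0,0,0,0,0]]], claw=-1)

```text
clock: 7.0
eef_pos: [550.0, -290.9, 48.7]
tool_rot: [3.14, -0.0, 1.116]
force: [-0.1, 0.4, 5.5]
width: 14.3
```

Call:
apply_moves(series=[[[0,0,0,0,0,0],[0,0,0,0,0,0],[0,0,0,0,0,0],[0,0,0,0,0,0],[0,0,0,0,0,0]]])

```text
clock: 7.62
eef_pos: [550.0, -290.9, 48.7]
tool_rot: [3.14, -0.0, 1.116]
force: [-1.1, 0.5, 6.6]
width: 15.5
```

Call:
apply_moves(series=[[[0,0,-0.2,0,0,0],[0,0,-0.5,0,0,0],[0,0,-0.7,0,0,0],[0,0,-0.7,0,0,0],[0,0,-0.6,0,0,0]]])

```text
clock: 8.25
eef_pos: [549.1, -290.5, 184.2]
tool_rot: [-3.142, 0.0, 1.116]
force: [0.4, 0.2, -1.5]
width: 14.7
```

Call:
apply_moves(series=[[[0,0,-0.3,0,0,0],[0,0,0,0,0,0],[0,0,0,0,0,0],[0,0,0,0,0,0],[0,0,0,0,0,0]]])

```text
clock: 8.88
eef_pos: [549.0, -290.4, 196.8]
tool_rot: [-3.14, 0.0, 1.116]
force: [-0.4, -0.0, -2.1]
width: 15.0
```

Run:
```python
from h import *
p,R,s=tool(); print(p,s["tool_rot"],s["clock"],s["width"],s["force"])
c=viewer.camera_info("wrist"); im=viewer.get_image("wrist"); import pickle; pickle.dump((c,im,p,R),open("held.pkl","wb"))
cv2.imwrite("pics/held.png",cv2.resize(im,(800,600),interpolation=cv2.INTER_CUBIC))
a=578.3,24.5
go([578.3,24.5,199],1.4155)
```

```text
[ 548.96607164 -290.39446616  196.83801527] [-3.13993681e+00  4.14181100e-05  1.11582742e+00] 8.875 15.022287886082605 [-0.41730468 -0.03950825 -2.10763078]
shift [ 5.915 -2.243 -0.036] turn [-1.200e-02 -1.000e-03 -2.861e+00]
```

View pics/held.png

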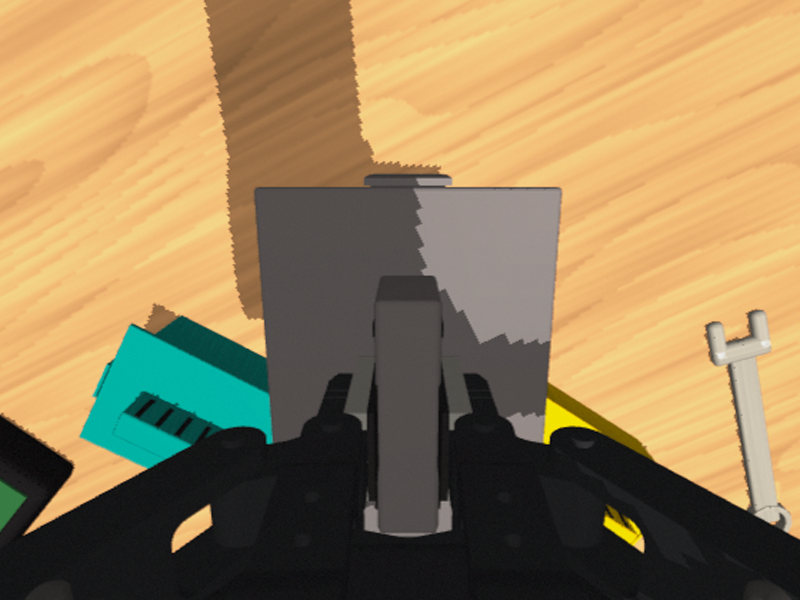

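Cover is held: far plate corners at (255,188) and (562,188), bar at about (408,410).

Run:
```python
from h import *
p,R,s=tool()
T,W=meas("held.pkl",np.array([0,0]),800/560,[(255,188),(562,188),(270,425),(547,425),(365,176),(452,176)],p[2]-4.7); print(T[:,:2].round(2).tolist())
T,W=meas("held.pkl",np.array([0,0]),800/560,[(376,301),(440,301),(380,531),(438,531)],p[2]+23.3); print(T[:,:2].round(2).tolist())
```

```text
[[-42.17, -56.06], [40.7, -55.99], [-42.91, 14.81], [41.39, 14.9], [-12.41, -59.2], [10.94, -59.18]]
[[-8.31, -32.27], [6.47, -32.26], [-8.28, 30.14], [6.88, 30.16]]
```

Run:
```python
from h import *
go([579.1,24.76,197],1.4155)
```

```text
shift [ 5.927e+00 -2.231e+00  4.000e-03] turn [-1.200e-02 -1.000e-03 -2.861e+00]
```

Call:
apply_moves(series=[[[0.4,-0.15,0,0,0,0],[0.75,-0.28,0,0,0,0],[0.75,-0.28,0,0,0,0],[0.75,-0.28,0,0,0,0],[0.75,-0.28,0,0,0,0]]])

```text
clock: 9.55
eef_pos: [567.0, -106.5, 197.9]
tool_rot: [-3.141, -0.001, 1.117]
force: [-0.0, 0.1, -2.1]
width: 14.7
```

Call:
apply_moves(series=[[[0.75,-0.28,0,0,0,0],[0.75,-0.28,0,0,0,0],[0.6,-0.22,0,0,0,0],[0.4,-0.2,0,0,0,0],[0,0,0,0,0,-0.7]]])

```text
clock: 10.18
eef_pos: [577.2, 29.2, 197.8]
tool_rot: [-3.14, -0.002, 1.197]
force: [-0.0, -1.6, -0.9]
width: 14.9
```

Call:
apply_moves(series=[[[0,0,0,0,0,-0.7],[0,0,0,0,0,-0.7],[0,0,0,0,0,-0.76],[0,0,0,0,0,0],[0,0,0,0,0,0]]])

```text
clock: 10.8
eef_pos: [577.7, 24.7, 197.8]
tool_rot: [-3.141, -0.0, 1.415]
force: [-1.2, -0.2, -1.4]
width: 14.7
```

Run:
```python
from h import *
go([579.1,24.76,130],1.4155)
```

```text
shift [0.005 0.028 1.357] turn [-0.002 -0.004 -0.007]
```

Lower to TCP z≈126, skirts still above the rim, and look from the side camera.

Call:
apply_moves(series=[[[0.005,0.028,0.4,0,0,0],[0,0,0.6,0,0,0],[0,0,0.4,0,0,0],[0,0,0,0,0,0],[0,0,0,0,0,0]]])

```text
clock: 11.42
eef_pos: [580.0, 24.1, 128.6]
tool_rot: [3.14, -0.0, 1.415]
force: [-0.4, 0.1, -1.4]
width: 15.0
```

Run:
```python
from h import *
p,R,s=tool(); print(p,s["tool_rot"],s["clock"],s["force"])
go([579.1,24.76,120],1.4155)
w=viewer.get_image("wrist"); t=viewer.get_image("scene")
cs=viewer.camera_info("scene"); u,v=proj(cs,[579,25,80])[0].astype(int)
a=cv2.resize(w,None,fx=400/560,fy=400/560); b=cv2.resize(t[v-50:v+50,u-66:u+66],(396,300),interpolation=cv2.INTER_CUBIC)
big=cv2.resize(w[40:240,150:420],(540,400),interpolation=cv2.INTER_CUBIC)
out=np.zeros((400,800,3),np.uint8); out[:,:540]=big; out[:197,540:]=cv2.resize(b,(260,197)); 
cv2.imwrite("pics/above.png",out)
```

```text
[579.97521358  24.09413318 128.55697644] [ 3.14034689e+00 -3.20032465e-04  1.41501276e+00] 11.425 [-0.4039345   0.06582481 -1.36815947]
shift [ 0.01  -0.02   0.171] turn [ 0.012 -0.003 -0.005]
```

View pics/above.png

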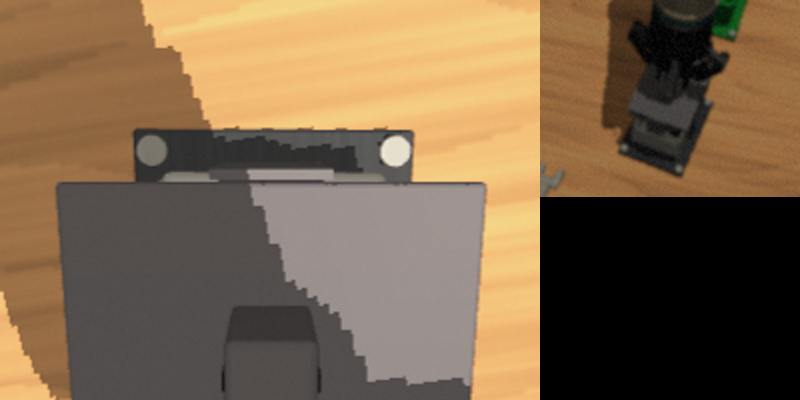

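The cover sits centred on the box: clip arm centre at col 272 against bead and plate centres at col 273.5, so about 0.3 mm off. I lower it until the clips almost touch.

Call:
apply_moves(series=[[[0.01,-0.01,0.08,0,0,0],[0,0,0.08,0,0,0],[0,0,0.08,0,0,0],[0,0,0.06,0,0,0],[0,0,0,0,0,0]]])

```text
clock: 12.15
eef_pos: [578.7, 24.4, 112.4]
tool_rot: [-3.141, 0.0, 1.415]
force: [0.2, -0.7, -1.6]
width: 14.9
```

Call:
apply_moves(series=[[[0,0,0.03,0,0,0],[0,0,0.03,0,0,0],[0,0,0.03,0,0,0],[0,0,0,0,0,0],[0,0,0,0,0,0]]])

```text
clock: 12.78
eef_pos: [579.1, 24.4, 108.5]
tool_rot: [3.141, -0.0, 1.415]
force: [0.2, 0.1, 1.2]
width: 14.6
```

Call:
apply_moves(series=[[[0,0,0.03,0,0,0],[0,0,0.03,0,0,0],[0,0,0,0,0,0],[0,0,0,0,0,0],[0,0,0,0,0,0]]])

```text
clock: 13.4
eef_pos: [579.1, 24.5, 105.4]
tool_rot: [3.141, -0.0, 1.415]
force: [0.6, -0.0, 2.1]
width: 14.7
```

Call:
apply_moves(series=[[[0,0,0.03,0,0,0],[0,0,0.03,0,0,0],[0,0,0,0,0,0],[0,0,0,0,0,0],[0,0,0,0,0,0]]])

```text
clock: 14.02
eef_pos: [579.1, 24.5, 102.4]
tool_rot: [3.141, -0.0, 1.415]
force: [0.7, -0.5, 4.5]
width: 14.7
```

Call:
apply_moves(series=[[[0,0,0.03,0,0,0],[0,0,0.02,0,0,0],[0,0,0,0,0,0],[0,0,0,0,0,0],[0,0,0,0,0,0]]])

```text
clock: 14.65
eef_pos: [579.2, 24.5, 100.2]
tool_rot: [3.141, -0.0, 1.415]
force: [-0.4, -0.0, 7.0]
width: 14.6
```

Call:
apply_moves(series=[[[0,0,0.02,0,0,0],[0,0,0.02,0,0,0],[0,0,0,0,0,0],[0,0,0,0,0,0],[0,0,0,0,0,0]]])

```text
clock: 15.28
eef_pos: [579.4, 24.4, 98.4]
tool_rot: [3.141, -0.0, 1.415]
force: [-1.0, -0.5, 7.2]
width: 15.3
```

Call:
apply_moves(series=[[[0,0,0.02,0,0,0],[0,0,0.02,0,0,0],[0,0,0,0,0,0],[0,0,0,0,0,0],[0,0,0,0,0,0]]])

```text
clock: 15.9
eef_pos: [579.1, 24.4, 95.7]
tool_rot: [3.141, -0.0, 1.415]
force: [1.2, 0.8, 1.3]
width: 14.7
```

Call:
apply_moves(series=[[[0,0,0.02,0,0,0],[0,0,0.02,0,0,0],[0,0,0,0,0,0],[0,0,0,0,0,0],[0,0,0,0,0,0]]])

```text
clock: 16.52
eef_pos: [579.1, 24.4, 93.9]
tool_rot: [3.141, -0.0, 1.415]
force: [0.5, 0.1, 4.5]
width: 14.6
```

Push dropped from about 9 N to 3 N, so the clips snapped, and the heights are consistent with home. I press a bit more to bed it.

Call:
apply_moves(series=[[[0,0,0.02,0,0,0],[0,0,0.02,0,0,0],[0,0,0,0,0,0],[0,0,0,0,0,0],[0,0,0,0,0,0]]])

```text
clock: 17.15
eef_pos: [579.1, 24.4, 92.2]
tool_rot: [3.141, -0.0, 1.415]
force: [1.1, -0.7, 7.8]
width: 15.2
```

Call:
apply_moves(series=[[[0,0,0.02,0,0,0],[0,0,0.02,0,0,0],[0,0,0,0,0,0],[0,0,0,0,0,0],[0,0,0,0,0,0]]])

```text
clock: 17.77
eef_pos: [579.1, 24.4, 90.4]
tool_rot: [3.141, -0.0, 1.415]
force: [-0.3, 0.5, 9.0]
width: 15.1
```

Linear at 1.7 N/mm with no second step, so both clips are through. I back off to unload the spring, then make a gentle upward tug as a check.

Call:
apply_moves(series=[[[0,0,-0.05,0,0,0],[0,0,-0.05,0,0,0],[0,0,-0.04,0,0,0],[0,0,0,0,0,0],[0,0,0,0,0,0]]])

```text
clock: 18.4
eef_pos: [578.4, 24.5, 96.3]
tool_rot: [-3.14, 0.0, 1.415]
force: [1.1, -0.7, 1.1]
width: 15.0
```

Call:
apply_moves(series=[[[0,0,-0.02,0,0,0],[0,0,-0.01,0,0,0],[0,0,0,0,0,0],[0,0,0,0,0,0],[0,0,0,0,0,0]]])

```text
clock: 19.02
eef_pos: [578.4, 24.4, 98.0]
tool_rot: [-3.14, 0.0, 1.415]
force: [-0.3, -0.4, -3.5]
width: 14.8
```

Call:
apply_moves(series=[[[0,0,0.015,0,0,0],[0,0,0,0,0,0],[0,0,0,0,0,0],[0,0,0,0,0,0],[0,0,0,0,0,0]]])

```text
clock: 19.65
eef_pos: [578.9, 24.4, 97.6]
tool_rot: [3.142, -0.0, 1.415]
force: [0.1, 1.1, -1.4]
width: 15.1
```

Call:
apply_moves(series=[[[0,0,0,0,0,0],[0,0,0,0,0,0],[0,0,0,0,0,0],[0,0,0,0,0,0],[0,0,0,0,0,0]]], claw=1)

```text
clock: 20.27
eef_pos: [578.9, 24.4, 97.5]
tool_rot: [-3.142, -0.0, 1.415]
force: [0.7, 0.8, 0.7]
width: 85.2
```

Call:
apply_moves(series=[[[0,0,-0.2,0,0,0],[0,0,-0.4,0,0,0],[0,0,-0.6,0,0,0],[0,0,-0.6,0,0,0],[0,0,-0.3,0,0,0]]])

```text
clock: 20.9
eef_pos: [579.8, 24.5, 204.7]
tool_rot: [3.139, -0.001, 1.415]
force: [0.8, -0.6, 0.9]
width: 85.2
```

Call:
apply_moves(series=[[[0,0,0,0,0,0],[0,0,0,0,0,0],[0,0,0,0,0,0],[0,0,0,0,0,0],[0,0,0,0,0,0]]])

```text
clock: 21.52
eef_pos: [578.8, 24.4, 202.1]
tool_rot: [-3.141, 0.0, 1.415]
force: [-1.0, -0.5, -0.6]
width: 85.5
```

Run:
```python
from h import *
p,R,s=tool(); print(p,s["tool_rot"],s["clock"],s["force"],s["width"])
import pickle
c=viewer.camera_info("wrist"); w=viewer.get_image("wrist"); t=viewer.get_image("top"); pickle.dump((c,w,p,R),open("end.pkl","wb"))
out=np.zeros((588,800,3),np.uint8); out[:,:560]=cv2.resize(w[103:313,187:387],(560,588),interpolation=cv2.INTER_CUBIC)
out[:180,560:]=cv2.resize(t,(240,180),interpolation=cv2.INTER_AREA); cv2.imwrite("pics/end.png",out)
```

```text
[578.7790331   24.43635122 202.1235449 ] [-3.14084700e+00  1.40342297e-04  1.41528007e+00] 21.525 [-0.96232376 -0.4870707  -0.59448226] 85.45641766810577
```

View pics/end.png

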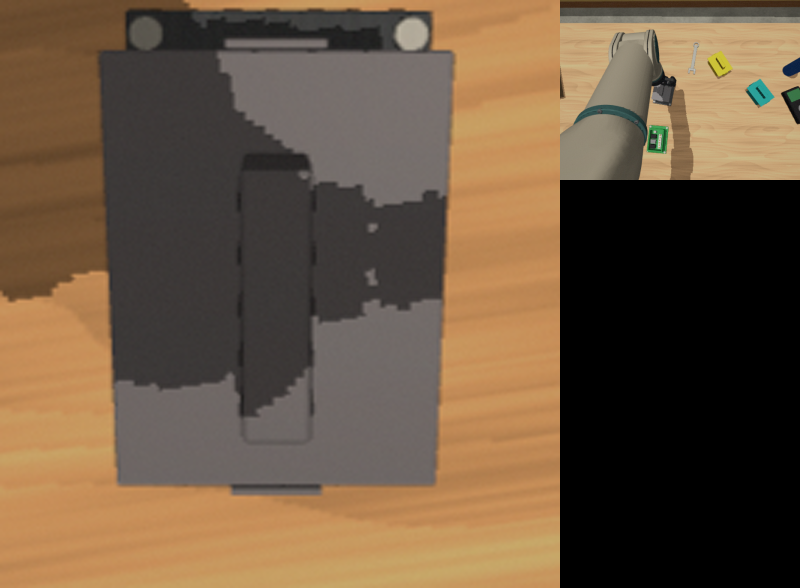

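Run:
```python
from h import *
for z,pts in ((121,[(243,171),(311,171),(243,442),(312,442)]),(93,[(99,52),(454,52),(118,485),(435,485)]),(93,[(276,38),(276,495)])):
    T,W=meas("end.pkl",np.array([187,103]),2.8,pts,z); print(z,T[:,:2].round(1).tolist(),W.mean(0).round(1))
print("box meas", (np.array([577.1,24.64])+1.2*np.array([.990,-.1417])))
ctrl.finish_job()
```

```text
121 [[-8.0, -32.1], [6.6, -32.1], [-8.6, 30.4], [7.3, 30.5]] [577.8  23.9 121. ]
93 [[-42.3, -55.9], [40.8, -55.8], [-42.3, 54.6], [40.6, 54.7]] [578.   23.7  93. ]
93 [[-0.9, -59.0], [-1.0, 57.5]] [577.8  23.6  93. ]
box meas [578.288    24.46996]
the job is handed in; nothing more can be done
```

The grey cover is on the relay box with both clips snapped under the rim, and the job is handed in at about 21.6 s of the 58 s allowed. The hand-in reports no verdict, so this rests on my own checks:

- **Snap:** The push rose to about 9 N, then dropped to about 3 N. After that it rose steadily at about 1.7 N/mm up to about 10.5 N, with no second step. I take that as both clips through. I put the deepest box sink at about 7 mm, estimated from the force, well under the 14.5 mm limit.
- **Tug:** Before letting go, a small upward pull met about 2 N more than the cover's weight at the home height, so the clips were holding.
- **Final picture:** The plate measures 83 × 110.5 mm at the home height and both clip arms show the same overhang as at rest. The measured cover centre is within about 1 mm of the measured box centre, and it is parallel to the tool within a few milliradians. The gripper was open and clear, about 80 mm above the bar.
- **Not checked:** The box's return to the top of its springs is inferred from the heights and forces, not measured separately. I also did not re-measure the tray, wrench and can. The arm hid the tray and can in the last picture, but no move went near any of them.

No check failed. The only disagreement was a sideways offset of about 0.7 mm between the wrist camera and the jaw centre, within the stated calibration.

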